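# Load two screw tins into the gravity flow lane

### The job

Slide the stop plate fully shut across the foot of the sloped lane, then push the two round tins off the level loading deck into the lane so that they slide down to the stop: the low tin first, so it rests against the stop plate, and the tall tin after it, so it rests against the low one. Keep both tins upright and leave the glass jar and the caster wheel beside the rack where they are.

Things in the scene. Friction and masses are not known exactly. Their poses are not given: they have to be found in the camera images.
- rack: brown steel flow rack, fixed, placed and turned anew each time. Origin on the bench under it; x points away from the robot across the lane, y level in the downhill direction, z up. Level loading deck, top 125 mm up, x -150 to 150, y -217 to -62 mm in this frame; rim 6 mm high round its back and sides, 14 mm fence along its front edge (y -60 mm) where |x| is over 61 mm.
- lane: slick aluminium lane of the rack, sloping down 0.38 rad. Origin: mid-width on its floor at the top edge (rack frame 0, -45, 125 mm). x across, away from the robot; y down the slope; z square to the floor. 72 mm wide inside, walls 22 mm high. A tin slides down by itself once its centre is past the top edge. Shut stop plate: uphill face at y 210, 35 mm high; if open, tins slide out at y 237.
- lane_mouth (a point): middle of the lane's mouth, at deck height on the deck's front edge (rack frame 0, -62, 125 mm). From here a slick level sill runs 17 mm to the lane's top edge, between flared side cheeks 20 mm high that narrow from about 118 mm to 74 mm apart.
- lane_foot (a point): point at mid-width on the lane floor in line with the uphill face of the stop plate (lane frame 0, 210, 0 mm)
- stop_plate (a joint): travel of the stop plate in m along the lane's x axis (away from the robot): 0 = fully open, 0.078 = fully shut against its end limit. Starts between 0 and 0.03. Needs about 3 N to slide and stays where it is left.
- stop_tab (a point): centre of the top edge of the stop plate's handle: dark upright tab, 12 mm thick along the lane's x (the sliding direction), 40 mm wide along its y, standing 43 mm above the plate, square to the lane floor. On the robot's side of the lane, 50 mm from its centre line when shut, 128 mm when fully open. Push its outer face or pinch it from above.
- low_tin_mid (a point): centre (half-way up) of the low round steel tin, 62 mm diameter, 36 mm high, loose, about 0.3 kg. Starts standing on the loading deck to one side of the lane's mouth, about 78 mm from the lane's centre line; which side varies.
- tall_tin_mid (a point): centre (half-way up) of the tall round steel tin, 62 mm diameter, 60 mm high, loose, about 0.3 kg. Starts standing on the loading deck on the other side of the lane's mouth.
- jar: glass jar with steel lid, 68 mm diameter, 95 mm high, origin at the centre of its underside, standing on the bench beside the lane on the side away from the robot; leave it alone
- caster: upturned caster wheel, base plate 70 x 55 mm, 78 mm high, origin at the centre of its underside, standing on the bench beside the lane on the robot's side; leave it alone
Mind the look-alikes: they are no part of the job. What is shaped like the part that bears tall_tin_mid but brown or purple is not meant. Leave any yellow look-alike of the part that bears low_tin_mid alone.

How it is judged:
On the way, in this order (a step that is already met when the one before it is completed fails the run):
1. the stop plate is slid shut (within 6 mm) while both tins are still on the loading deck (value of joint stop_plate above 0.072 m and y of each of low_tin_mid, tall_tin_mid in the frame of rack below -0.055 m and height (world z) of each of low_tin_mid, tall_tin_mid above 0.13 m), for 0.2 s.
2. the low tin lies flat in the lane against the shut stop plate (within 8 mm) while the tall tin is still on the deck (value of joint stop_plate above 0.072 m and y of low_tin_mid in the frame of lane between 0.171 and 0.184 m and x of low_tin_mid in the frame of lane between -0.008 and 0.008 m and z of low_tin_mid in the frame of lane between 0.012 and 0.024 m and angle between low_tin_mid's own z axis and vertical below 0.48 rad and y of tall_tin_mid in the frame of rack below -0.055 m and height (world z) of tall_tin_mid above 0.13 m), for 0.2 s.
At the end, for the whole second after the job is handed in: The stop plate is shut (within 6 mm); the low tin lies flat in the lane against it (within 8 mm), the tall tin lies flat in the lane behind the low one (centre 107 to 122 mm down the lane, touching would be 117), both upright on the lane floor and at rest (value of joint stop_plate above 0.072 m and y of low_tin_mid in the frame of lane between 0.171 and 0.184 m and x of low_tin_mid in the frame of lane between -0.008 and 0.008 m and z of low_tin_mid in the frame of lane between 0.012 and 0.024 m and angle between each of low_tin_mid, tall_tin_mid's own z axis and vertical below 0.48 rad and y of tall_tin_mid in the frame of lane between 0.107 and 0.122 m and x of tall_tin_mid in the frame of lane between -0.008 and 0.008 m and z of tall_tin_mid in the frame of lane between 0.024 and 0.036 m and linear speed of each of low_tin, tall_tin below 0.02 m/s).
It fails at once if a tin is tipped over (more than 50 degrees) (angle between any of low_tin_mid, tall_tin_mid's own z axis and vertical above 0.9 rad).
It fails at once if the jar or the caster wheel is shifted more than 25 mm (distance of any of jar, caster from where it was at the start of the episode above 0.025 m).
It also fails if it takes over 72 s, if anything falls off the work surface, if the arm or the gripper's body presses on something with over 40 N, if the wrist force passes 120 N, or if a joint passes its speed limit or range.

### The arm

A 6-joint arm with a two-finger parallel gripper is mounted at the origin on the work surface. World frame = base frame: x ahead of the robot, y to its left, z up, the work surface at z = 0. Lengths are in m, angles in rad, forces in N, time in s.
With the tool pointing down it reaches from about 0.35 to 0.975 m from the base axis. Payload 4.9 kg.
Tool frame: the origin (TCP) lies midway between the tips of the shut fingers; the grasp point (between the pads) lies 19 mm behind it; x points along the fingers, z is the direction in which the jaws open and shut, and the axes are right-handed (so a half turn about x gives the same grasp; the last joint's range is limited). The gripper opens to 85 mm and grips with 20 to 120 N. Pads are 22 mm wide; open, the fingers measure 114 mm over their backs; the gripper's body (76 mm by 85 mm) begins 54 mm behind the grasp point. The pads swing forward as they close: fully open they stand 13 mm farther back than shut.
Start: joints at [-1.409, 0.053, 1.613, -0, 1.476, -0.119], TCP at [0.173, -0.601, 0.231] pointing down, gripper open.
Joint ranges: [-3.01, 3.01], [-1.01, 2.22], [0.06, 2.58], [-1.02, 4.17], [0.09, 2.62], [-3.14, 3.14]. Speed limits (rad/s): [2.57, 2.57, 3.14, 3.14, 3.14, 3.14].

### API

Orientations are given as a unit quaternion [w, x, y, z].
In Python, from plant import state, cams, workorder, nets gives the robot as it stands.
- The arm moves only by the tool play_rows, never from a script. Its argument "motion" is a list of rows, each a list of 3 entries, a list of its own where there are three numbers: the closure, from -1 (fully open) to 1 (shut), then the shift along the world's x, y, z in m, then the turn about the world's z in rad. A call has 1 to 5 rows; each row is the pose to reach, as a shift and turn from the pose commanded when the call began; what a row does not reach only later rows make up. A row lasts 1/10 s, in which the tool goes at most 50 mm and 8.59 degrees, less where a joint would pass 70% of its speed; a pose out of reach is approached as far as the arm can. A call with a gripper value outside its range is refused whole. The fingers move at their own pace and stop on an object; the grip force is fixed at half the most. Time passes only in rows, so rows that repeat a pose let the fingers close. It gives the time, the measured TCP pose, the force and the opening at its end, in the units of the state.
- state(): the state, without advancing time (a new reading comes with each control period).
- cams.grab_frame(name): name is "scene" or "top" or "wrist"; returns (picture, depth): 384x512x3 uint8, red, green, blue; 384x512 float32, m along the optical axis (not along the pixel's ray), 0 where there is no reading.
- cams.camera_info(name): a dict with "K" (3x3 intrinsics, pixels), "rvec" (rotation vector, rad) and "tvec" (3), from world to camera coordinates, as OpenCV has them. Camera axes: x right, y down, z forward; pixel columns grow to the right and rows downward; lengths in m; the calibration is good to about 2 mm. A picture is of the moment at which its call begins: read the wrist's pose just before it. camera_info takes no time and is no camera call; for the wrist camera it gives the pose at the moment of the call.
- workorder.job_done(): hands the job in, once; it reports no verdict.
Trained networks look in the newest picture that a camera, given by its name, has taken for a name from the list of things; names that differ only in an ending like _2 or _b are one class to them, and where a whole thing is asked for, a point or a joint stands for the part that bears it (a point fixed in the world has none). Each returns a list of dicts, best first, with "score" (0 to 1); they miss things now and then, are a little off and sometimes report something else, mostly with a low value. They report only what shows in the picture. A call takes as long as a camera call. They do not tell look-alikes from the thing itself.
- nets.recognise(camera, target): "at" ([x, y, z] in m, in world coordinates, good to about 4 mm: the middle of the surface that is visible of it).
- nets.landmark_of(camera, target): "at" ([x, y, z] in m, in world coordinates, good to about 4 mm: a listed point, or the origin of a listed thing).
The state is a dict: "time": time; "joint_pos": joint angles; "joint_vel": joint speeds; "joint_efforts": joint torques, N m; "tool_pos": TCP position; "tool_rot": TCP orientation; "contact_force": force on the tool from outside, world axes, zero at the start; "ft_torque": the same for the moment, N m; "gripper_width": opening from 0.0 (shut) to 1.0 (fully open).
Only numpy, scipy, OpenCV 4.12 (cv2) and the standard library are available. Lean on these libraries where they do the work, as an engineer would, in place of code of your own. Each camera call takes 0.05 s, during which the arm holds its last target.

## Working session

There is one attempt and no reset: what is moved stays moved. The work goes in short steps, Python scripts to look and compute and a tool call to move; the robot and the scene stay as the last step left them, time stands still between calls to the robot, and variables do not carry over. Pictures are saved under pics/ and viewed, and the job is handed in when it is done.

Besides the shell and the picture viewer there is one more tool, called as name(argument=value, ...) on one line, values as JSON. play_rows: Moves the arm, as the interface text tells. Its arguments: {"type":"object","properties":{"motion":{"type":"array","items":{"type":"array"}}},"required":["motion"]}

```bash
ls; mkdir -p pics; python3 - <<'E'
from plant import state,cams,workorder,nets
import cv2,numpy as np
s=state();print(s)
for c in("scene","top"):
    p,d=cams.grab_frame(c);cv2.imwrite(f"pics/{c}0.png",cv2.cvtColor(p,cv2.COLOR_RGB2BGR));np.save(f"pics/{c}0.npy",d)
    i=cams.camera_info(c);print(c,i)
    for t in("rack","lane","lane_mouth","lane_foot","stop_tab","low_tin_mid","tall_tin_mid","jar","caster"):
        print(t,[(np.round(r["at"],3).tolist(),round(r["score"],2)) for r in nets.landmark_of(c,t)])
E
```

```text
pics
{'time': 0.0, 'joint_pos': array([-1.40900684e+00,  5.33853940e-02,  1.61430473e+00,  7.50901654e-06,
        1.47600931e+00, -1.18968678e-01]), 'joint_vel': array([ 0.00152429,  0.00144001,  0.0019191 , -0.00164493, -0.00121709,
       -0.00032829]), 'joint_efforts': array([ 7.81896506e-04, -3.93678296e+01, -3.70175064e+01, -3.86977251e-05,
        6.99349330e-03,  3.57661687e-07]), 'tool_pos': array([ 0.17309662, -0.59989597,  0.23003893]), 'tool_rot': array([ 0.56450427,  0.42563945,  0.56557631, -0.42460504]), 'contact_force': array([ 0.62750885,  0.15151017, -0.85359849]), 'ft_torque': array([ 0.03963781, -0.01074961,  0.02628374]), 'gripper_width': 1.000822094665526}
scene {'K': array([[365.10324496,   0.        , 260.49894321],
       [  0.        , 365.10324496, 195.58674361],
       [  0.        ,   0.        ,   1.        ]]), 'rvec': array([ 2.1239535 ,  1.15845064, -0.48098583]), 'tvec': array([-0.29911857, -0.27014044,  1.22683414])}
rack [([0.563, 0.008, -0.0], 0.56)]
lane [([0.564, -0.044, 0.128], 0.74)]
lane_mouth [([0.564, -0.06, 0.123], 0.96)]
lane_foot [([0.56
[... 402 characters left out ...]
        , 369.90630131, 188.51248365],
       [  0.        ,   0.        ,   1.        ]]), 'rvec': array([ 2.10110077, -2.11760317,  0.22598048]), 'tvec': array([-0.04213902,  0.5847689 ,  0.73415978])}
rack [([0.564, 0.005, 0.006], 0.71)]
lane [([0.565, -0.038, 0.121], 0.96)]
lane_mouth [([0.566, -0.058, 0.126], 0.62), ([0.563, 0.154, 0.047], 0.21)]
lane_foot []
stop_tab [([0.44, 0.182, 0.116], 0.75)]
low_tin_mid [([0.475, -0.286, 0.016], 0.87), ([0.478, -0.146, 0.138], 0.56)]
tall_tin_mid [([0.605, -0.308, 0.029], 0.9), ([0.737, -0.299, 0.031], 0.69), ([0.651, -0.128, 0.159], 0.66)]
jar [([0.679, 0.054, -0.003], 0.59), ([0.561, 0.155, 0.047], 0.58)]
caster [([0.463, 0.048, -0.001], 0.89)]
```

```bash
cd pics; python3 -c "
import cv2
for c in('scene','top'):
    p=cv2.imread(c+'0.png');cv2.imwrite(c+'0b.png',cv2.resize(p,(800,600)))
"
```

```text
(no output)
```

View pics/scene0.png

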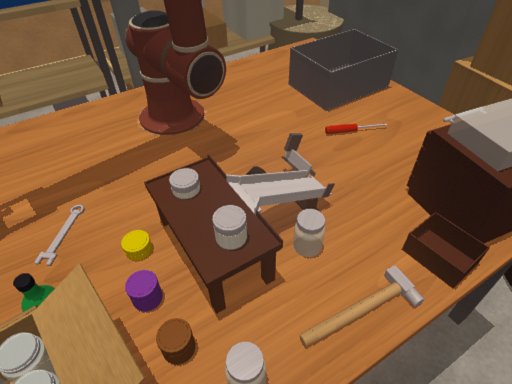

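View pics/top0.png

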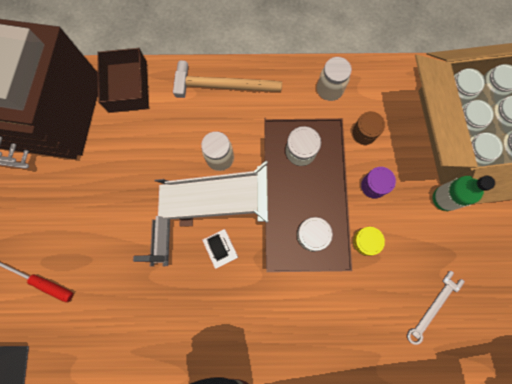

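Scene picture: on the deck, the low steel tin is at (185,182) and the tall steel tin at (230,227). The look-alikes stand on the bench: yellow low tin (137,245), purple (144,290) and brown (176,341). The stop tab is at (293,143). The caster is at (220,248) in the top picture. I'll now fit the rack's yaw and the positions from depth, and check a close crop.

```bash
cat > h.py <<'E'
import numpy as np,cv2
from plant import state,cams,workorder,nets
def cloud(c,d):
    i=cams.camera_info(c);K=i["K"];R=cv2.Rodrigues(i["rvec"])[0];t=np.array(i["tvec"]).ravel()
    v,u=np.mgrid[:d.shape[0],:d.shape[1]]
    P=np.stack([(u-K[0,2])/K[0,0]*d,(v-K[1,2])/K[1,1]*d,d],-1)
    W=(P-t)@R
    W[d==0]=np.nan
    return W
def st():
    s=state();R=__import__('scipy.spatial.transform',fromlist=['Rotation']).Rotation.from_quat(np.r_[s['tool_rot'][1:],s['tool_rot'][0]]).as_matrix()
    print('t',round(s['time'],2),'tcp',np.round(s['tool_pos'],4),'F',np.round(s['contact_force'],1),'w',round(s['gripper_width'],3),'xax',np.round(R[:,0],3),'zax',np.round(R[:,2],3))
E
python3 - <<'E'
from h import *
st()
for c in("top","scene"):
    W=cloud(c,np.load(f"pics/{c}0.npy"));x,y,z=W[...,0],W[...,1],W[...,2]
    m=(abs(z-.125)<.006)&(x>.38)&(x<.75)&(y>-.26)&(y<-.05)
    r=cv2.minAreaRect((W[m][:,:2]*1000).astype(np.float32));print(c,'deck',r,m.sum(),np.median(z[m]))
    for n,zz,cx,cy in(('low',.161,.479,-.146),('tall',.185,.652,-.128)):
        m=(abs(z-zz)<.006)&(np.hypot(x-cx,y-cy)<.05)
        print(n,cv2.minEnclosingCircle((W[m][:,:2]*1000).astype(np.float32)),np.median(z[m]),W[m][:,:2].mean(0))
    m=(z>.085)&(x>.38)&(x<.47)&(y>.13)&(y<.24)
    P=W[m];print('tab',P.min(0),P.max(0),m.sum());q=P[P[:,2]>P[:,2].max()-.006];print(q.mean(0),cv2.minAreaRect((q[:,:2]*1000).astype(np.float32)))
    m=(x>.53)&(x<.6)&(y>0)&(y<.1)&(z>.03)&(z<.12)
    P=W[m];print('lane floor',P[:,0].min(),P[:,0].max())
    # walls ridge: high points above floor plane
    zf=.125-np.tan(.38)*(y+.045)
    m=(z-zf>.015)&(z-zf<.03)&(y>0)&(y<.13)&(x>.5)&(x<.63)
    P=W[m];
    for a in(P[P[:,0]<.563],P[P[:,0]>.563]):
        if len(a)>10: print('wall',len(a),np.polyfit(a[:,1],a[:,0],1))
p=cv2.imread("pics/top0.png")[100:290,130:370];cv2.imwrite("pics/crop.png",cv2.resize(p,None,fx=3,fy=3))
E
```

```text
t 1.0 tcp [ 0.1732 -0.6005  0.2313] F [ 0.3  0.7 -1. ] w 1.001 xax [ 0.  0. -1.] zax [ 0.277 -0.961 -0.   ]
top deck ((563.6827392578125, -133.847900390625), (306.7002258300781, 167.00555419921875), 0.11719214916229248) 10395 0.1246776174637887
low ((478.23260498046875, -146.84043884277344), 30.95193862915039) 0.1609238961216306 [ 0.47777495 -0.14642023]
tall ((646.732666015625, -129.38673400878906), 31.182697296142578) 0.18499918612724692 [ 0.6459365  -0.12862944]
tab [0.43168616 0.14887282 0.08525553] [0.44357411 0.20112537 0.12678502] 198
[0.43747045 0.16898506 0.12261728] ((437.36614990234375, 169.37936401367188), (13.91130542755127, 11.33698558807373), 89.67160034179688)
lane floor 0.5301154928158032 0.599978889369214
wall 133 [-0.00414981  0.52475388]
wall 153 [-0.00491128  0.5996006 ]
scene deck ((564.366943359375, -132.8111572265625), (308.8317565917969, 165.5901641845703), 0.21949416399002075) 7188 0.12435906778942224
low ((480.59368896484375, -145.59193420410156), 31.43030548095703) 0.16039305401901222 [ 0.48336755 -0.14621119]
tall ((649.2910766601562, -127.5131607055664), 31.333955764770508) 0.18450386349287923 [ 0.65154224 -0.1288576 ]
tab [0.43141758 0.14980793 0.08506926] [0.44745979 0.20210809 0.12646631] 196
[0.43954542 0.17067979 0.1224623 ] ((439.4681701660156, 172.3864288330078), (18.656232833862305, 9.518902778625488), 72.37450408935547)
lane floor 0.5300326611082814 0.5995055829476069
wall 179 [-0.00222791  0.52750317]
wall 174 [-0.00174954  0.60230661]
```

View pics/crop.png

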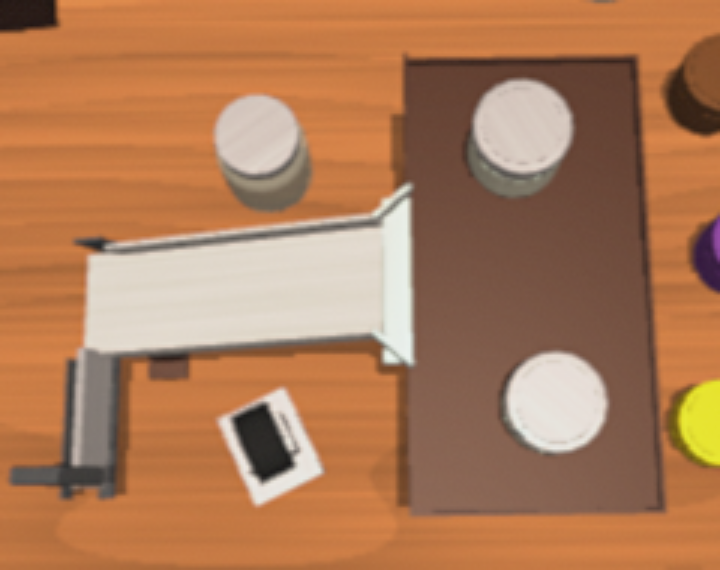

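The crop confirms both steel tins on the deck: low at (555,400), tall at (520,130). The tab is at (60,475), far out, so the plate is open. Rack yaw is about 0 and the lane centre line is at x≈0.564. First I'll shut the plate.

play_rows(motion=[[1, [0.03, 0.03, 0.01], 0.14], [1, [0.065, 0.065, 0.02], 0.28], [1, [0.1, 0.1, 0.02], 0.42], [1, [0.135, 0.135, 0.02], 0.56], [1, [0.17, 0.17, 0.02], 0.7]])

```text
time: 1.5
tool_pos: [0.3443, -0.4291, 0.2517]
tool_rot: [0.677, 0.204, 0.677, -0.204]
contact_force: [0.4, -0.3, 0.2]
gripper_width: 0.145
```

play_rows(motion=[[1, [0.02, 0.045, 0], 0.14], [1, [0.04, 0.09, 0], 0.28], [1, [0.05, 0.135, 0], 0.42], [1, [0.052, 0.18, 0], 0.56], [1, [0.052, 0.23, 0], 0.59]])

```text
time: 2.0
tool_pos: [0.3953, -0.1989, 0.2514]
tool_rot: [0.707, -0.001, 0.707, 0.001]
contact_force: [1.0, 1.0, -0.6]
gripper_width: 0.0
```

play_rows(motion=[[1, [0, 0.045, 0], 0], [1, [0, 0.09, 0], 0], [1, [0, 0.135, 0], 0], [1, [0, 0.18, 0], 0], [1, [0, 0.225, 0], 0]])

```text
time: 2.5
tool_pos: [0.3949, 0.0262, 0.2517]
tool_rot: [0.708, 0.0, 0.707, -0.0]
contact_force: [0.6, 0.8, 0.4]
gripper_width: -0.003
```

play_rows(motion=[[1, [0, 0.045, 0], 0], [1, [0, 0.09, -0.01], 0], [1, [0, 0.13, -0.03], 0], [1, [0, 0.151, -0.065], 0], [1, [0, 0.151, -0.105], 0]])

```text
time: 3.0
tool_pos: [0.3959, 0.1782, 0.1469]
tool_rot: [0.708, -0.001, 0.706, 0.002]
contact_force: [-0.1, 0.3, -1.1]
gripper_width: 0.001
```

play_rows(motion=[[1, [0, 0, -0.03], 0], [1, [0, 0, -0.052], 0], [1, [0.01, 0, -0.052], 0], [1, [0.02, 0, -0.052], 0], [1, [0.03, 0, -0.052], 0]])

```text
time: 3.5
tool_pos: [0.4265, 0.1757, 0.0957]
tool_rot: [0.707, 0.0, 0.707, 0.0]
contact_force: [-4.0, 0.2, -0.3]
gripper_width: 0.0
```

play_rows(motion=[[1, [0.012, 0, 0], 0], [1, [0.024, 0, 0], 0], [1, [0.036, 0, 0], 0], [1, [0.048, 0, 0], 0], [1, [0.055, 0, 0], 0]])

```text
time: 4.0
tool_pos: [0.4819, 0.1756, 0.0951]
tool_rot: [0.708, 0.0, 0.707, 0.0]
contact_force: [-4.2, 1.4, 2.3]
gripper_width: -0.001
```

play_rows(motion=[[1, [0.005, 0, 0], 0], [1, [0.009, 0, 0], 0], [1, [0.012, 0, 0], 0], [1, [0.014, 0, 0], 0]])

```text
time: 4.4
tool_pos: [0.4928, 0.1754, 0.0942]
tool_rot: [0.706, -0.0, 0.709, -0.0]
contact_force: [-13.8, -0.1, 9.8]
gripper_width: -0.0
```

play_rows(motion=[[1, [0.003, 0, 0], 0], [1, [0.003, 0, 0], 0]])

```text
time: 4.6
tool_pos: [0.4928, 0.1754, 0.0943]
tool_rot: [0.703, -0.001, 0.712, -0.0]
contact_force: [-21.8, -1.8, 16.1]
gripper_width: 0.005
```

play_rows(motion=[[1, [-0.02, 0, 0], 0], [1, [-0.04, 0, 0.02], 0], [1, [-0.06, 0, 0.06], 0], [1, [-0.07, -0.02, 0.1], 0], [1, [-0.08, -0.05, 0.14], 0]])

```text
time: 5.1
tool_pos: [0.4169, 0.1261, 0.2349]
tool_rot: [0.708, -0.001, 0.706, 0.001]
contact_force: [2.0, -0.9, -0.2]
gripper_width: 0.0
```

```bash
python3 - <<'E'
from h import *
st()
for c in("top","scene"):
    p,d=cams.grab_frame(c);cv2.imwrite(f"pics/{c}1.png",cv2.cvtColor(p,cv2.COLOR_RGB2BGR))
    W=cloud(c,d);x,y,z=W[...,0],W[...,1],W[...,2]
    m=(z>.09)&(z<.135)&(x>.48)&(x<.54)&(y>.13)&(y<.24)
    P=W[m];print('tab',m.sum(),P.min(0),P.max(0)) if m.any() else print('none')
    print([(np.round(r["at"],3).tolist(),round(r["score"],2)) for r in nets.landmark_of(c,"stop_tab")])
E
```

```text
t 5.1 tcp [0.4169 0.1261 0.2349] F [ 2.  -0.9 -0.2] w 0.0 xax [ 0.002 -0.    -1.   ] zax [1.    0.003 0.002]
tab 202 [0.5057022  0.15072398 0.0900745 ] [0.51759146 0.20227398 0.12684375]
[([0.513, 0.185, 0.115], 0.66)]
tab 176 [0.50528997 0.15221633 0.09044242] [0.52111653 0.20396932 0.12591814]
[([0.512, 0.185, 0.121], 0.83)]
```

Plate shut: the tab moved 74 mm and the force rose from 14 to 22 N with no further travel. Next I grip the low tin, jaws along x, and slide it to the mouth.

play_rows(motion=[[-1, [0.012, -0.048, 0], 0], [-1, [0.025, -0.096, 0], 0], [-1, [0.037, -0.144, 0], 0], [-1, [0.05, -0.192, 0], 0], [-1, [0.06, -0.24, 0], 0]])

```text
time: 5.8
tool_pos: [0.4773, -0.1155, 0.2312]
tool_rot: [0.706, 0.0, 0.708, 0.0]
contact_force: [0.9, 0.5, 0.7]
gripper_width: 0.844
```

play_rows(motion=[[-1, [0.002, -0.032, 0], 0], [-1, [0.002, -0.032, -0.03], 0], [-1, [0.002, -0.032, -0.06], 0], [-1, [0.002, -0.032, -0.085], 0], [-1, [0.002, -0.032, -0.108], 0]])

```text
time: 6.3
tool_pos: [0.4781, -0.1451, 0.1216]
tool_rot: [0.706, 0.0, 0.708, 0.001]
contact_force: [-0.8, 0.2, 0.3]
gripper_width: 1.0
```

play_rows(motion=[[0, [0, 0, 0.004], 0], [1, [0, 0, 0.004], 0], [1, [0, 0, 0.004], 0], [1, [0, 0, 0.004], 0], [1, [0, 0, 0.004], 0]])

```text
time: 6.8
tool_pos: [0.4796, -0.1459, 0.1299]
tool_rot: [0.707, -0.0, 0.707, -0.0]
contact_force: [0.3, -1.1, -4.4]
gripper_width: 0.71
```

play_rows(motion=[[1, [0, 0, 0.004], 0], [1, [0.02, 0.012, 0.004], 0], [1, [0.042, 0.026, 0.004], 0], [1, [0.064, 0.04, 0.004], 0], [1, [0.084, 0.05, 0.004], 0]])

```text
time: 7.3
tool_pos: [0.5644, -0.0952, 0.134]
tool_rot: [0.707, -0.0, 0.707, 0.0]
contact_force: [-0.8, -0.0, -4.4]
gripper_width: 0.707
```

play_rows(motion=[[1, [0, 0, 0], 0], [1, [0, 0, -0.003], 0], [-1, [0, 0, -0.003], 0], [-1, [0, 0, -0.003], 0], [-1, [0, 0, -0.003], 0]])

```text
time: 7.8
tool_pos: [0.5636, -0.0965, 0.1316]
tool_rot: [0.708, 0.0, 0.706, -0.0]
contact_force: [-0.6, -0.6, -0.3]
gripper_width: 1.003
```

```bash
python3 - <<'E'
from h import *
st()
a=[]
for c in("scene","top"):
    p,d=cams.grab_frame(c);cv2.imwrite(f"pics/{c}2.png",cv2.cvtColor(p,cv2.COLOR_RGB2BGR));a.append(p)
    print([(np.round(r["at"],3).tolist(),round(r["score"],2)) for r in nets.landmark_of(c,"low_tin_mid")])
cv2.imwrite("pics/s2.png",cv2.cvtColor(cv2.resize(np.vstack([a[0][100:290,100:400],a[1][90:280,100:400]]),None,fx=1.5,fy=1.5),cv2.COLOR_RGB2BGR))
E
```

```text
t 7.8 tcp [ 0.5636 -0.0965  0.1316] F [-0.6 -0.6 -0.3] w 1.003 xax [ 0.002 -0.001 -1.   ] zax [ 1.    -0.001  0.002]
[([0.476, -0.283, 0.013], 0.88), ([0.562, -0.096, 0.143], 0.87)]
[([0.56, -0.098, 0.14], 0.44)]
```

View pics/s2.png

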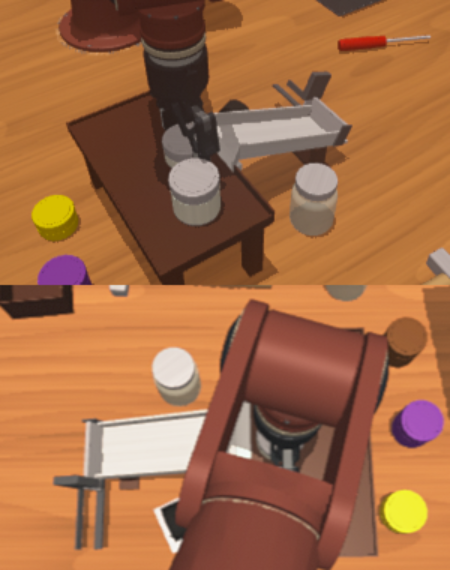

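The picture shows the plate across the lane foot (bottom image, (92,450)) and the low tin at the mouth between the jaws (182,145). Open jaws would clip the tall tin if I backed off level, so I lift, narrow them, and come down behind the low tin.

play_rows(motion=[[-1, [0, 0, 0.025], 0], [-1, [0, 0, 0.05], 0], [0.3, [0, -0.02, 0.055], 0], [0.3, [0, -0.05, 0.055], 0], [0.3, [0, -0.062, 0.055], 0]])

```text
time: 8.5
tool_pos: [0.5636, -0.1598, 0.1863]
tool_rot: [0.708, 0.0, 0.707, -0.001]
contact_force: [-0.4, 0.3, -1.0]
gripper_width: 0.517
```

play_rows(motion=[[0.3, [0, 0, -0.02], 0], [0.3, [0, 0, -0.04], 0], [0.3, [0, 0, -0.053], 0]])

```text
time: 8.8
tool_pos: [0.5625, -0.1576, 0.1306]
tool_rot: [0.706, 0.001, 0.708, 0.0]
contact_force: [-0.3, 0.3, 0.1]
gripper_width: 0.349
```

play_rows(motion=[[0.3, [0, 0.012, 0], 0], [0.3, [0, 0.024, 0], 0], [0.3, [0, 0.034, 0], 0], [0.3, [0, 0.044, 0], 0], [0.3, [0, 0.054, 0], 0]])

```text
time: 9.3
tool_pos: [0.564, -0.103, 0.1336]
tool_rot: [0.708, -0.0, 0.706, -0.0]
contact_force: [0.1, -2.4, 1.4]
gripper_width: 0.352
```

play_rows(motion=[[0.3, [0, 0.008, 0], 0], [0.3, [0, 0.016, 0], 0], [0.3, [0, 0.022, 0], 0], [0.3, [0, 0.028, 0], 0], [0.3, [0, 0.032, 0], 0]])

```text
time: 9.8
tool_pos: [0.5633, -0.0713, 0.1324]
tool_rot: [0.707, 0.0, 0.707, 0.0]
contact_force: [-1.2, 0.6, 0.5]
gripper_width: 0.352
```

```bash
cat > look.py <<'E'
from h import *
import sys
n=sys.argv[1];st();a=[]
for c in("scene","top"):
    p,d=cams.grab_frame(c);a.append(p)
    for t in("low_tin_mid","tall_tin_mid"):
        print(c,t,[(np.round(r["at"],3).tolist(),round(r["score"],2)) for r in nets.landmark_of(c,t)])
    W=cloud(c,d);np.save(f"pics/{c}_{n}.npy",W)
cv2.imwrite(f"pics/s{n}.png",cv2.cvtColor(cv2.resize(np.vstack([a[0][100:290,100:400],a[1][90:280,100:400]]),None,fx=1.5,fy=1.5),cv2.COLOR_RGB2BGR))
E
python3 look.py 3
```

```text
t 9.8 tcp [ 0.5633 -0.0713  0.1324] F [-1.2  0.6  0.5] w 0.352 xax [-0.     0.001 -1.   ] zax [ 1.  0. -0.]
scene low_tin_mid [([0.476, -0.282, 0.016], 0.56), ([0.563, -0.029, 0.143], 0.55)]
scene tall_tin_mid [([0.655, -0.126, 0.154], 0.77), ([0.604, -0.309, 0.028], 0.76), ([0.564, -0.042, 0.127], 0.74), ([0.733, -0.297, 0.028], 0.61)]
top low_tin_mid [([0.561, 0.02, 0.117], 0.57)]
top tall_tin_mid [([0.603, -0.307, 0.033], 0.85), ([0.734, -0.299, 0.028], 0.71)]
```

View pics/s3.png

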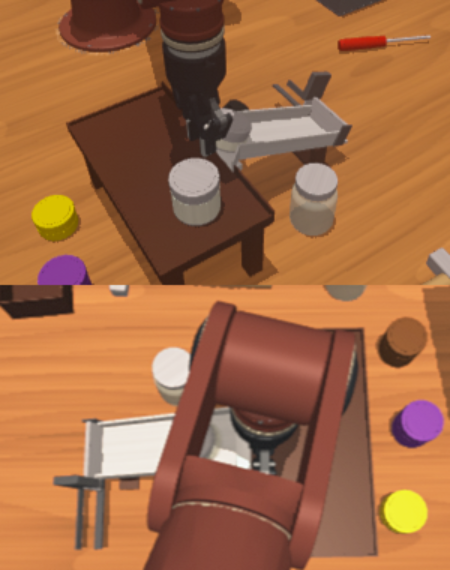

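The tin has gone over the edge and is sliding. I'll lift clear and look again.

play_rows(motion=[[0.3, [0, -0.005, 0.0], 0], [0.3, [0, -0.01, 0.025], 0], [0.3, [0, -0.02, 0.06], 0], [0.3, [0, -0.06, 0.09], 0], [0.3, [0, -0.1, 0.1], 0]])

```text
time: 10.6
tool_pos: [0.565, -0.1736, 0.2374]
tool_rot: [0.709, -0.002, 0.705, -0.001]
contact_force: [0.7, 0.2, 0.0]
gripper_width: 0.351
```

```bash
python3 look.py 4; python3 - <<'E'
import numpy as np,cv2
for c in("scene","top"):
    W=np.load(f"pics/{c}_4.npy");x,y,z=W[...,0],W[...,1],W[...,2]
    yl=(y+.039)*np.cos(.38)-(z-.125)*np.sin(.38);zl=(y+.039)*np.sin(.38)+(z-.125)*np.cos(.38)
    m=(abs(zl-.036)<.005)&(abs(x-.563)<.031)&(yl>.0)&(yl<.206)
    print(c,m.sum(),cv2.minEnclosingCircle(np.stack([x[m],yl[m]],1).astype(np.float32)*1000))
E
```

```text
t 10.6 tcp [ 0.565  -0.1736  0.2374] F [0.7 0.2 0. ] w 0.351 xax [ 0.007 -0.003 -1.   ] zax [1.    0.002 0.007]
scene low_tin_mid [([0.566, 0.131, 0.073], 0.98), ([0.476, -0.28, 0.013], 0.89), ([0.655, -0.128, 0.153], 0.42), ([0.679, 0.053, 0.003], 0.27)]
scene tall_tin_mid [([0.654, -0.129, 0.156], 0.95), ([0.605, -0.311, 0.031], 0.95), ([0.735, -0.299, 0.029], 0.65)]
top low_tin_mid [([0.564, 0.134, 0.072], 0.93), ([0.513, 0.187, 0.12], 0.26)]
top tall_tin_mid [([0.653, -0.129, 0.16], 0.98), ([0.608, -0.307, 0.029], 0.59), ([0.563, -0.042, 0.122], 0.51), ([0.676, 0.055, -0.004], 0.19)]
scene 250 ((564.147216796875, 176.6452178955078), 31.38054084777832)
top 590 ((561.3192749023438, 175.193115234375), 30.939321517944336)
```

View pics/s4.png

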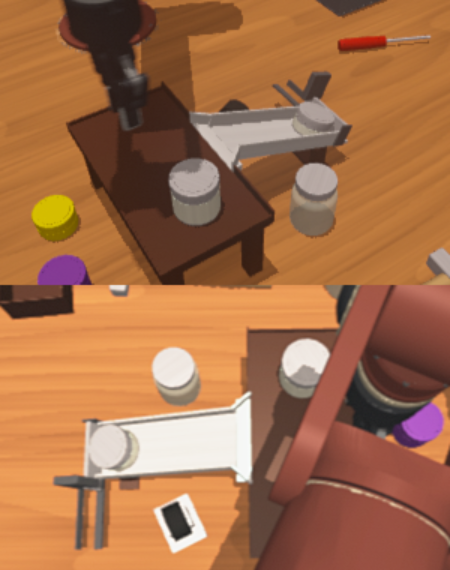

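The low tin is seated at lane y≈176 mm and centred; the picture shows it upright against the plate at (315,117). Now the tall tin.

play_rows(motion=[[-1, [0.03, 0.016, 0], 0], [-1, [0.06, 0.032, 0], 0], [-1, [0.084, 0.046, 0], 0], [-1, [0.084, 0.046, 0], 0], [-1, [0.084, 0.046, -0.01], 0]])

```text
time: 11.4
tool_pos: [0.6479, -0.1248, 0.2228]
tool_rot: [0.707, -0.001, 0.707, 0.001]
contact_force: [-0.0, -0.5, -0.8]
gripper_width: 1.0
```

play_rows(motion=[[-1, [0, 0, -0.025], 0], [-1, [0, 0, -0.05], 0], [-1, [0, 0, -0.075], 0], [-1, [0, 0, -0.09], 0], [-1, [0, 0, -0.09], 0]])

```text
time: 11.9
tool_pos: [0.6445, -0.1254, 0.1286]
tool_rot: [0.705, 0.001, 0.709, 0.001]
contact_force: [-0.1, 0.1, -0.0]
gripper_width: 0.997
```

play_rows(motion=[[0, [0, 0, 0], 0], [1, [0, 0, 0], 0], [1, [0, 0, 0], 0], [1, [0, 0, 0], 0], [1, [0, 0, 0.004], 0]])

```text
time: 12.4
tool_pos: [0.6472, -0.1258, 0.1365]
tool_rot: [0.707, 0.0, 0.707, 0.0]
contact_force: [0.6, 0.0, -2.9]
gripper_width: 0.712
```

play_rows(motion=[[1, [-0.008, 0.002, 0.001], 0], [1, [-0.028, 0.01, 0.001], 0], [1, [-0.05, 0.018, 0.001], 0], [1, [-0.07, 0.025, 0.001], 0], [1, [-0.084, 0.03, 0.001], 0]])

```text
time: 12.9
tool_pos: [0.561, -0.0951, 0.1363]
tool_rot: [0.706, 0.0, 0.708, 0.0]
contact_force: [-0.5, 0.7, -2.2]
gripper_width: 0.713
```

play_rows(motion=[[1, [0, 0, 0], 0], [1, [0, 0, -0.004], 0], [-1, [0, 0, -0.004], 0], [-1, [0, 0, -0.004], 0], [-1, [0, 0, -0.004], 0]])

```text
time: 13.4
tool_pos: [0.5639, -0.0962, 0.1336]
tool_rot: [0.707, -0.0, 0.707, -0.0]
contact_force: [0.4, 0.3, 0.3]
gripper_width: 0.999
```

```bash
python3 look.py 5
```

```text
t 13.4 tcp [ 0.5639 -0.0962  0.1336] F [0.4 0.3 0.3] w 0.999 xax [ 0. -0. -1.] zax [ 1. -0.  0.]
scene low_tin_mid [([0.563, 0.13, 0.074], 0.97), ([0.475, -0.278, 0.014], 0.64)]
scene tall_tin_mid [([0.605, -0.309, 0.029], 0.94), ([0.734, -0.296, 0.033], 0.72), ([0.567, -0.099, 0.154], 0.57)]
top low_tin_mid [([0.472, -0.284, 0.018], 0.71), ([0.561, 0.136, 0.07], 0.56)]
top tall_tin_mid [([0.604, -0.307, 0.03], 0.73), ([0.729, -0.298, 0.03], 0.63), ([0.564, -0.101, 0.158], 0.45)]
```

View pics/s5.png

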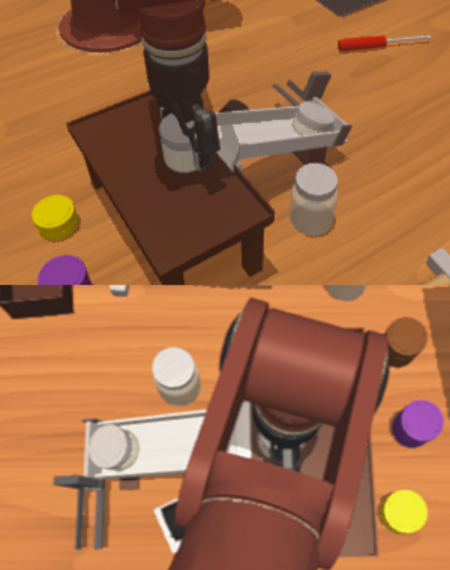

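The tall tin stands upright at the mouth at (0.565, −0.10). Nothing blocks the way now, so I back straight off, narrow the jaws and push.

play_rows(motion=[[-1, [0, -0.015, 0], 0], [-1, [0, -0.035, 0], 0], [-1, [0, -0.055, 0], 0], [-1, [0, -0.066, 0], 0], [0.3, [0, -0.066, 0], 0]])

```text
time: 14.2
tool_pos: [0.5633, -0.1637, 0.1336]
tool_rot: [0.707, 0.001, 0.707, -0.001]
contact_force: [0.1, 0.5, 0.9]
gripper_width: 0.859
```

play_rows(motion=[[0.3, [0, 0, 0], 0], [0.3, [0, 0, 0], 0], [0.3, [0, 0, 0], 0], [0.3, [0, 0.01, 0], 0], [0.3, [0, 0.02, 0], 0]])

```text
time: 14.7
tool_pos: [0.5634, -0.1408, 0.1335]
tool_rot: [0.707, 0.0, 0.707, 0.0]
contact_force: [0.5, -0.2, -0.5]
gripper_width: 0.352
```

play_rows(motion=[[0.3, [0, 0.01, 0], 0], [0.3, [0, 0.02, 0], 0], [0.3, [0, 0.03, 0], 0], [0.3, [0, 0.04, 0], 0], [0.3, [0, 0.046, 0], 0]])

```text
time: 15.2
tool_pos: [0.5633, -0.0947, 0.1335]
tool_rot: [0.707, -0.0, 0.707, 0.0]
contact_force: [0.8, 0.2, -0.2]
gripper_width: 0.353
```

play_rows(motion=[[0.3, [0, 0.005, 0], 0], [0.3, [0, 0.01, 0], 0], [0.3, [0, 0.015, 0], 0], [0.3, [0, 0.02, 0], 0], [0.3, [0, 0.024, 0], 0]])

```text
time: 15.7
tool_pos: [0.5634, -0.0716, 0.1336]
tool_rot: [0.707, 0.0, 0.707, -0.0]
contact_force: [0.3, 0.3, 1.0]
gripper_width: 0.352
```

```bash
python3 look.py 6
```

```text
t 15.7 tcp [ 0.5634 -0.0716  0.1336] F [0.3 0.3 1. ] w 0.352 xax [ 0.  0. -1.] zax [ 1. -0.  0.]
scene low_tin_mid [([0.564, 0.133, 0.074], 0.91), ([0.474, -0.282, 0.013], 0.81)]
scene tall_tin_mid [([0.602, -0.31, 0.027], 0.81), ([0.735, -0.297, 0.03], 0.7), ([0.567, -0.027, 0.15], 0.55)]
top low_tin_mid [([0.56, 0.134, 0.071], 0.95), ([0.474, -0.283, 0.018], 0.72)]
top tall_tin_mid [([0.602, -0.307, 0.032], 0.96), ([0.563, 0.011, 0.138], 0.88), ([0.731, -0.297, 0.029], 0.83)]
```

View pics/s6.png

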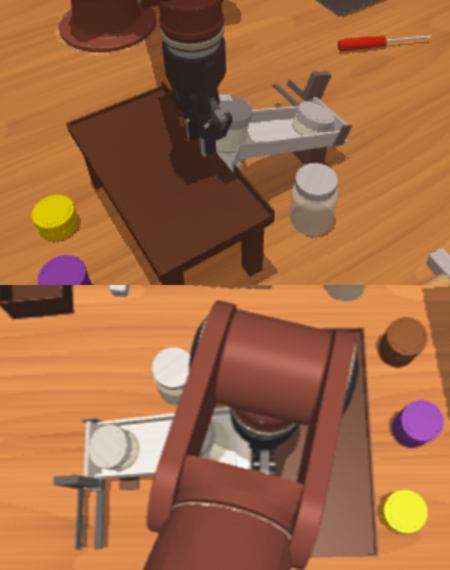

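The tall tin is sliding: y −0.027 in the first picture, 0.011 in the next. I'll lift clear and check.

play_rows(motion=[[0.3, [0, -0.005, 0.0], 0], [0.3, [0, -0.01, 0.025], 0], [0.3, [0, -0.02, 0.06], 0], [0.3, [0, -0.06, 0.09], 0], [0.3, [0, -0.1, 0.1], 0]])

```text
time: 16.5
tool_pos: [0.5651, -0.1736, 0.2384]
tool_rot: [0.709, -0.002, 0.705, -0.001]
contact_force: [1.1, -0.7, 0.3]
gripper_width: 0.344
```

play_rows(motion=[[0.3, [0, -0.02, 0.0], 0], [0.3, [0, -0.03, 0], 0], [0.3, [0, -0.03, 0], 0], [0.3, [0, -0.03, 0], 0], [0.3, [0, -0.03, 0], 0]])

```text
time: 17.0
tool_pos: [0.5632, -0.2007, 0.2329]
tool_rot: [0.707, -0.0, 0.707, 0.001]
contact_force: [-1.2, -0.0, 0.9]
gripper_width: 0.353
```

```bash
python3 look.py 7; python3 - <<'E'
import numpy as np,cv2
for c in("scene","top"):
    W=np.load(f"pics/{c}_7.npy");x,y,z=W[...,0],W[...,1],W[...,2]
    yl=(y+.039)*np.cos(.38)-(z-.125)*np.sin(.38);zl=(y+.039)*np.sin(.38)+(z-.125)*np.cos(.38)
    for h,a,b in((.036,.148,.207),(.06,.05,.18)):
        m=(abs(zl-h)<.005)&(abs(x-.563)<.032)&(yl>a)&(yl<b)
        print(c,h,m.sum(),cv2.minEnclosingCircle(np.stack([x[m],yl[m]],1).astype(np.float32)*1000))
    m=(z>.09)&(z<.135)&(x>.48)&(x<.53)&(y>.145)&(y<.24)
    print('tab x',np.nanmin(x[m]),np.nanmax(x[m]))
E
```

```text
t 17.0 tcp [ 0.5632 -0.2007  0.2329] F [-1.2 -0.   0.9] w 0.353 xax [-0.001  0.001 -1.   ] zax [ 1.     0.001 -0.001]
scene low_tin_mid [([0.473, -0.281, 0.013], 0.81), ([0.561, 0.132, 0.073], 0.8)]
scene tall_tin_mid [([0.568, 0.078, 0.107], 0.92), ([0.602, -0.308, 0.03], 0.69), ([0.736, -0.297, 0.029], 0.68)]
top low_tin_mid [([0.559, 0.134, 0.07], 0.86)]
top tall_tin_mid [([0.566, 0.081, 0.113], 0.96)]
scene 0.036 170 ((558.2032470703125, 178.8135223388672), 37.8363037109375)
scene 0.06 279 ((563.7841796875, 116.28065490722656), 32.25575637817383)
tab x 0.508743748883039 0.5213276302861042
top 0.036 495 ((564.0371704101562, 179.8190155029297), 35.03841018676758)
top 0.06 674 ((562.3828735351562, 113.48977661132812), 31.23538589477539)
tab x 0.5056550150471227 0.5179271713567449
```

View pics/s7.png

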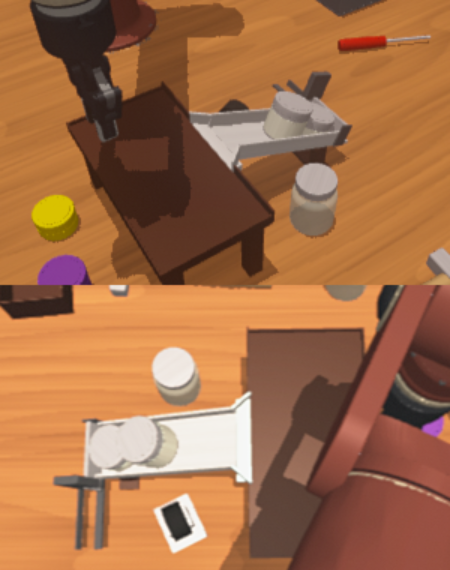

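The picture shows the plate shut, the low tin against it at (320,120) and the tall tin touching it at (290,115), both upright. The jar and caster have not moved.

```bash
python3 -c "
from plant import workorder
print(workorder.job_done())"
```

```text
the job is handed in; nothing more can be done
None
```

I slid the stop plate fully shut, then pushed the low tin and after it the tall tin off the deck into the lane. I handed the job in at about 17 s of the 72 s allowed; no verdict is reported.

- **Stop plate:** the tab moved about 74 mm, then stopped against its end limit, with the push force rising to about 22 N and no further travel. The final pictures still show it shut.
- **Low tin:** it lies flat against the plate. The depth fit before the tall tin went in gave lane y ≈ 175–177 mm, within about 2 mm of mid-lane. In the last check the tall tin partly hid it, so those circle fits were unreliable (radius 35–38 mm instead of 31). The network's position for it had not changed.
- **Tall tin:** the depth fits gave lane y ≈ 113–116 mm, upright and touching the low tin, within about 1 mm of mid-lane. The network put its x 3–5 mm farther out than the fits.
- **At rest:** I judged this from one set of pictures about 1.3 s after the tall tin went over the edge, and did not measure speeds.
- **Jar, caster and look-alikes:** I didn't touch them. In the pictures the jar and caster look unmoved, but I did not measure them again.

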